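# Crack open a stuck dry box with a prying blade and hold it ajar

### The job

The sealed lid of the sample dry box has stuck to its rubber gasket. Pick up the flat prying blade by its handle, slide the blade level into the notch under the front of the lid until it is fully home, and only then lift the lid with the blade until the seal breaks, not letting the lid fly up. Finish while still holding the blade, with the lid resting on it and standing about 20 mm open at its front edge; keep the gripper off the lid and leave the other things on the bench where they are.

Things in the scene. Friction and masses are not known exactly. Their poses are not given: they have to be found in the camera images.
- box: Clear dry box with a grey rim, fixed, 220 mm wide (y), 102 mm high with lid. Origin under it on the bench; x points from its front (the notch side, towards the robot) to its back (hinges), z up. Lid front at x = -97 mm, rim flange front at -105 mm, hinges at +91 mm. Rim top 90 mm above the bench, front flange 14 mm thick. Two clasps hang open on the front.
- notch (a point): Pry notch: a groove 36 mm wide (y), 8 mm high (82 to 90 mm above the bench) cut in the middle of the box's front rim, running back to a solid end wall; its first 8 mm are open above, then it goes 22 mm in under the lid. This point is at its mid-height right under the lid's front edge. Axes as the box: x points into the notch, so a blade that is fully home has its tip at x = +22 mm.
- lid (a joint): Angle of the lid in rad: 0 shut, grows as the front edge rises. Hinge along the box's y, 96 mm above the bench. 12 mm thick, grey frame, clear window, 0.2 to 0.4 kg. Front edge 188 mm from the hinge (0.106 rad = 20 mm open). A rubber bead holds it: 5 to 9 N up at the front edge, peak in the first 4 mm, gone for good by 11 mm; then only its weight (1 to 2 N) is left: it falls if not held.
- lid_lip (a point): Middle of the lower front edge of the lid, the edge to lift: right above the notch point, 90 mm above the bench when shut. Moves with the lid.
- blade: Flat prying blade lying on the bench: black handle 24 mm wide, 18 mm high, straight steel blade 22 mm wide (18 mm at the last 6 mm), 3 mm thick, level at half the handle's height. 0.1 kg, balanced at x = 12 mm. Origin under the handle; x points to the tip: handle from x = -75 to +30 mm, blade from +30 to +88 mm. Grip across the handle near its front, 80 N or more, or it turns in the grip.
- blade_tip (a point): Middle of the blade's tip: 88 mm ahead of the blade body's origin and 9 mm above its underside.
- scoop: Lab scoop with a round black handle and a small steel bowl, 180 mm long: leave alone. Origin under its middle.
- amber_bottle: Amber glass bottle with a white cap, 60 mm across, 125 mm high: leave alone. Origin under its centre.
- tablet_jar: White tablet jar, 56 mm across, 70 mm high: leave alone. Origin under its centre.
- beaker: Clear beaker, 68 mm across, 90 mm high: leave alone. Origin under its centre.
- vessel_cover: White round cover with a small knob, 100 mm across, 22 mm high: leave alone. Origin under its centre.
Not all that is in view belongs to the job. Leave any pink or red look-alike of the blade alone.

How it is judged:
By the outcome, as a careful person would: the job done as asked, in the order asked, and still so for the second after the job is handed in, while the arm keeps its last pose, push and grip.
It also fails if it takes over 51 s, if anything falls off the work surface, if the arm or the gripper's body presses on something with over 40 N, if the wrist force passes 120 N, or if a joint passes its speed limit or range.

### The arm

A 6-joint arm with a two-finger parallel gripper is mounted at the origin on the work surface. World frame = base frame: x ahead of the robot, y to its left, z up, the work surface at z = 0. Lengths are in m, angles in rad, forces in N, time in s.
With the tool pointing down it reaches from about 0.375 to 0.975 m from the base axis. Payload 3.8 kg.
Tool frame: the origin (TCP) lies midway between the tips of the shut fingers; the grasp point (between the pads) lies 19 mm behind it; z points along the fingers, y is the line along which they close (so a half turn about z gives the same grasp; the last joint's range is limited). The gripper opens to 85 mm and grips with 20 to 120 N. Pads are 22 mm wide; open, the fingers measure 114 mm over their backs; the gripper's body (76 mm by 85 mm) begins 54 mm behind the grasp point. The pads swing forward as they close: fully open they stand 13 mm farther back than shut.
Start: joints at [1.092, 0.264, 1.604, -0, 1.274, -0.037], TCP at [0.289, 0.61, 0.231] pointing down, gripper open.
Joint ranges: [-2.63, 2.63], [-0.94, 2.18], [0.31, 2.57], [-1.31, 4.45], [0, 2.66], [-2.55, 2.55]. Speed limits (rad/s): [2.57, 2.57, 3.14, 3.14, 3.14, 3.14].

### API

Orientations are given as a rotation vector (axis times angle).
In Python, from workcell import bot, read_camera, camera_info, ticket gives the robot as it stands.
- The arm moves only by the tool servo_tool, never from a script. Its argument "targets" is a list of rows, each an object of numbers: "hand": the closure, from -1 (fully open) to 1 (shut); "x", "y", "z": the shift along the tool's x, y, z as a fraction of full scale; "roll": the turn about the tool's z as a fraction of full scale. In form: [{"hand": .., "x": .., "y": .., "z": .., "roll": ..}, ...]. A call has 1 to 10 rows; each row is the pose to reach, as a shift and turn from the pose commanded when the call began, along the tool's axes at that moment, turning the shorter way round; what a row does not reach only later rows make up. Full scale, the value 1, is 50 cm for a shift and 180 degrees for a turn. A row lasts 1/12 s, in which the tool goes at most 41.7 mm and 7.16 degrees, less where a joint would pass 70% of its speed; a pose out of reach is approached as far as the arm can. A call with a number of a shift or a turn outside -1 to 1 is refused whole. A call with a gripper value outside its range is refused whole. The fingers move at their own pace and stop on an object; "grip_force" is the grip in N (left out, the last holds). Time passes only in rows, so rows that repeat a pose let the fingers close. It gives the time, the measured TCP pose, the force, the opening and the grip force at its end, in the units of the state.
- bot.read_state(): the state, without advancing time (a new reading comes with each control period).
- read_camera(name): name is "scene" or "top" or "wrist"; returns the picture (384x512x3 uint8, red, green, blue); there is no depth.
- camera_info(name): a dict with "fx", "fy", "cx", "cy" (pixels), "k1" (the pictures are not rectified: a ray, as slopes to the right and down, at radius r is drawn at 1 + k1 r^2 times it, then the intrinsics apply), "eye" and "orientation" of the camera in the world; the wrist camera has in their place "T_tool_cam" (4x4, takes a point from camera to tool coordinates, whose origin is the TCP and whose axes are the flange's). Camera axes: x right, y down, z forward; pixel columns grow to the right and rows downward; lengths in m; the calibration is good to about 2 mm. A picture is of the moment at which its call begins: read the wrist's pose just before it. camera_info takes no time and is no camera call.
- ticket.finish_job(): hands the job in; it is judged then, once.
The state is a dict: "time": time; "q": joint angles; "joint_vel": joint speeds; "joint_torque": joint torques, N m; "tool_pos": TCP position; "tcp_rot": TCP orientation; "wrist_force": force on the tool from outside, world axes, zero at the start; "torque": the same for the moment, N m; "width": opening from 0.0 (shut) to 1.0 (fully open); "grip_force": force on a finger pad.
Only numpy, scipy, OpenCV 4.12 (cv2) and the standard library are available. Lean on these libraries where they do the work, as an engineer would, in place of code of your own. Each camera call takes 0.05 s, during which the arm holds its last target. There are 200 camera calls.

## Working session

There is one attempt and no reset: what is moved stays moved. The work goes in short steps, Python scripts to look and compute and a tool call to move; the robot and the scene stay as the last step left them, time stands still between calls to the robot, and variables do not carry over. Pictures are saved under pics/ and viewed, at most 10 in all, crops included, and the job is handed in when it is done.

Besides the shell and the picture viewer there is one more tool, called after "Call:" as a command line: name --argument value ..., lists and objects as JSON in quotes. servo_tool: Moves the arm, as the interface text tells. Its arguments: {"type":"object","properties":{"targets":{"type":"array"},"grip_force":{"type":"number"}},"required":["targets"]}

```bash
mkdir -p pics; ls; python3 - <<'E'
from workcell import bot, read_camera, camera_info
import cv2, numpy as np
s=bot.read_state(); print({k:np.round(v,4).tolist() for k,v in s.items()})
ims=[]
for n in ["scene","top","wrist"]:
    im=read_camera(n); cv2.imwrite(f"pics/{n}0.png",im[:,:,::-1]); print(n,camera_info(n)); ims.append(im)
E
```

```text
pics
{'time': 0.0, 'q': [1.0921, 0.2648, 1.6054, -0.0, 1.2737, -0.0369], 'joint_vel': [-0.0006, 0.0, -0.0001, 0.0006, -0.0012, 0.0001], 'joint_torque': [0.0002, -51.511, -36.7323, -0.0001, 0.0127, -0.0], 'tool_pos': [0.2883, 0.6095, 0.23], 'tcp_rot': [-0.6882, -3.0647, 0.0034], 'wrist_force': [1.1594, -0.3962, 0.5974], 'torque': [-0.0607, 0.0082, 0.0536], 'grip_force': 0.0, 'width': 1.0006}
scene {'fx': 491.90254519225306, 'fy': 491.90254519225306, 'cx': 255.65188792851328, 'cy': 189.37847647775945, 'k1': 0.026865040205784847, 'eye': array([ 1.63132077, -0.16257384,  1.40660793]), 'orientation': array([-1.93262175, -1.69092605,  0.62510712])}
top {'fx': 391.77825722078853, 'fy': 391.77825722078853, 'cx': 256.1704162428576, 'cy': 191.341875702066, 'k1': -0.13394571652536771, 'eye': array([ 0.4750335, -0.0549679,  1.3739609]), 'orientation': array([-2.21490977,  2.17099799, -0.09531247])}
wrist {'fx': 338.2266164688903, 'fy': 338.2266164688903, 'cx': 255.8251050455461, 'cy': 186.71498369180085, 'k1': -0.04208323057206859, 'T_tool_cam': array([[ 1.27265123e-03, -9.62556188e-01, -2.71079259e-01,
         6.79069100e-02],
       [ 9.99999107e-01,  1.11463875e-03,  7.36860736e-04,
        -2.39660209e-04],
       [-4.07114415e-04, -2.71079955e-01,  9.62556748e-01,
        -1.42828458e-01],
       [ 0.00000000e+00,  0.00000000e+00,  0.00000000e+00,
         1.00000000e+00]])}
```

View pics/top0.png

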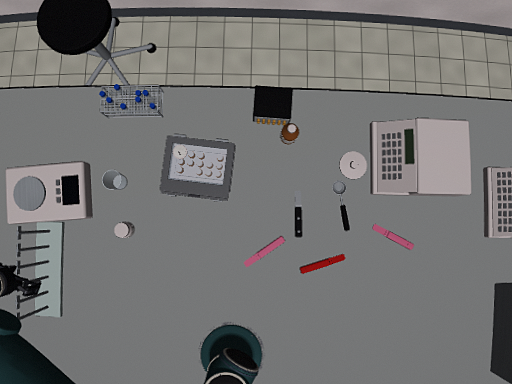

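View pics/scene0.png

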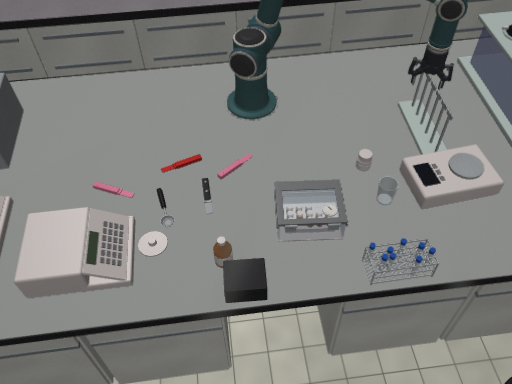

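The top view shows the blade: black handle at about (298,222), steel pointing up to (298,195). The scoop is at (345,215), the pink and red decoys lie around it, and the box is at (198,167) with its front flange near row 195. The scene view agrees, with the blade at (207,195) and the box at (310,205).

```bash
cat > h.py <<'E'
import numpy as np, cv2
from scipy.spatial.transform import Rotation as Ro
from workcell import bot, read_camera, camera_info
def cam(name, st=None):
    c=camera_info(name)
    if name=="wrist":
        T=np.eye(4); T[:3,:3]=Ro.from_rotvec(st["tcp_rot"]).as_matrix(); T[:3,3]=st["tool_pos"]
        T=T@np.array(c["T_tool_cam"]); R,e=T[:3,:3],T[:3,3]
    else: R,e=Ro.from_rotvec(c["orientation"]).as_matrix(),np.array(c["eye"])
    return c,R,e
def ray(C,uv):
    c,R,e=C; uv=np.atleast_2d(np.float64(uv))
    d=(uv-[c["cx"],c["cy"]])/[c["fx"],c["fy"]]; s=d.copy()
    for _ in range(20): s=d/(1+c["k1"]*(s**2).sum(1,keepdims=True))
    return np.c_[s,np.ones(len(s))]@R.T
def onplane(C,uv,z):
    r=ray(C,uv); return C[2]+r*((z-C[2][2])/r[:,2])[:,None]
def proj(C,P):
    c,R,e=C; p=(np.atleast_2d(P)-e)@R; s=p[:,:2]/p[:,2:]
    return s*(1+c["k1"]*(s**2).sum(1,keepdims=True))*[c["fx"],c["fy"]]+[c["cx"],c["cy"]]
def shot(name,fn):
    st=bot.read_state(); im=read_camera(name); cv2.imwrite(f"pics/{fn}.png",im[:,:,::-1]); return im,cam(name,st),st
E
python3 - <<'E'
from h import *
im=cv2.imread("pics/top0.png"); C=cam("top")
def blob(x0,x1,y0,y1,m):
    k=np.zeros(im.shape[:2],np.uint8); k[y0:y1,x0:x1]=m[y0:y1,x0:x1]; 
    n,l,s,c=cv2.connectedComponentsWithStats(k); i=1+np.argmax(s[1:,4]); return np.argwhere(l==i)[:,::-1],s[i]
p,s=blob(285,312,190,245,(im.max(2)<70).astype(np.uint8)); print(s)
r=cv2.minAreaRect(p.astype(np.float32)); print(r)
w=onplane(C,cv2.boxPoints(r),0.018); print(w.round(3), w.mean(0))
# box
print(im[150:205:4,198].tolist(), im[215,198])
p,s=blob(150,245,125,210,(im.max(2)<118).astype(np.uint8)); r=cv2.minAreaRect(p.astype(np.float32)); print(s,r)
print(onplane(C,cv2.boxPoints(r),0.09).round(3))
E
```

```text
[295 207   7  30 198]
((298.0, 221.5), (29.0, 6.0), 90.0)
[[ 0.52  -0.212  0.018]
 [ 0.52  -0.233  0.018]
 [ 0.42  -0.234  0.018]
 [ 0.419 -0.213  0.018]] [ 0.46970692 -0.22288859  0.018     ]
[[169, 160, 160], [166, 159, 159], [166, 159, 158], [168, 162, 161], [92, 95, 108], [169, 163, 162], [100, 106, 122], [171, 165, 164], [93, 89, 84], [80, 79, 79], [82, 78, 79], [96, 92, 92], [128, 128, 127], [120, 119, 118]] [121 120 119]
[ 159  133   77   69 2295] ((197.2153778076172, 167.27694702148438), (71.44400787353516, 63.50577926635742), 7.125016689300537)
[[ 0.55   0.249  0.09 ]
 [ 0.761  0.232  0.09 ]
 [ 0.735 -0.006  0.09 ]
 [ 0.525  0.014  0.09 ]]
```

```bash
cat >> h.py <<'E'
def go(P,yaw):
    st=bot.read_state(); R=Ro.from_rotvec(st["tcp_rot"]).as_matrix()
    d=R.T@(np.array(P)-st["tool_pos"]); y0=np.degrees(np.arctan2(R[1,0],R[0,0]))
    print("now",st["time"],np.round(st["tool_pos"],4),"yaw",y0.round(2),"tilt",R[2,2].round(5),"F",np.round(st["wrist_force"],1),"w",round(float(st["width"]),3))
    print("xyz frac",(d/0.5).round(4),"roll",round(-((yaw-y0+180)%360-180)/180,4),"dist mm",np.linalg.norm(d)*1e3)
E
python3 -c "
from h import *; go([.48,.135,.23],-6)"
```

```text
now 0.15 [0.2883 0.6097 0.2302] yaw 154.69 tilt -1.0 F [ 0.2 -0.2  1. ] w 1.0
xyz frac [-0.7525 -0.6943  0.0016] roll 0.8927 dist mm 511.92026774987806
```

Call:
servo_tool --targets '[{"hand":-1,"x":-0.08,"y":-0.07,"z":0,"roll":0.04},{"hand":-1,"x":-0.14,"y":-0.13,"z":0,"roll":0.08},{"hand":-1,"x":-0.2,"y":-0.19,"z":0,"roll":0.12},{"hand":-1,"x":-0.26,"y":-0.24,"z":0,"roll":0.16},{"hand":-1,"x":-0.32,"y":-0.3,"z":0,"roll":0.2},{"hand":-1,"x":-0.38,"y":-0.35,"z":0,"roll":0.24},{"hand":-1,"x":-0.44,"y":-0.41,"z":0,"roll":0.28},{"hand":-1,"x":-0.5,"y":-0.46,"z":0,"roll":0.32},{"hand":-1,"x":-0.56,"y":-0.52,"z":0,"roll":0.36},{"hand":-1,"x":-0.62,"y":-0.57,"z":0,"roll":0.395}]'

```text
time: 0.98
tool_pos: [0.4449, 0.2222, 0.2311]
tcp_rot: [-2.348, -2.087, 0.0]
wrist_force: [-0.6, 0.0, -0.1]
width: 0.996
grip_force: 0.0
```

```bash
python3 -c "
from h import *; go([.48,.135,.23],-6)"
```

```text
now 0.9833 [0.4449 0.2222 0.2311] yaw 83.26 tilt -1.0 F [-0.6  0.  -0.1] w 0.996
xyz frac [-0.1649  0.0903  0.0023] roll 0.4959 dist mm 94.00881137713179
```

Call:
servo_tool --targets '[{"hand":-1,"x":-0.08,"y":0.04,"z":0,"roll":0.1},{"hand":-1,"x":-0.13,"y":0.07,"z":0,"roll":0.2},{"hand":-1,"x":-0.16,"y":0.09,"z":0,"roll":0.3},{"hand":-1,"x":-0.16,"y":0.09,"z":0,"roll":0.4},{"hand":-1,"x":-0.16,"y":0.09,"z":0,"roll":0.496},{"hand":-1,"x":-0.16,"y":0.09,"z":0,"roll":0.496},{"hand":-1,"x":-0.16,"y":0.09,"z":0,"roll":0.496},{"hand":-1,"x":-0.16,"y":0.09,"z":0,"roll":0.496},{"hand":-1,"x":-0.16,"y":0.09,"z":0,"roll":0.496},{"hand":-1,"x":-0.16,"y":0.09,"z":0,"roll":0.496}]'

```text
time: 1.82
tool_pos: [0.4806, 0.1396, 0.2309]
tcp_rot: [3.125, 0.318, -0.001]
wrist_force: [0.5, -0.6, -1.0]
width: 0.998
grip_force: 0.0
```

Call:
servo_tool --targets '[{"hand":-1,"x":0,"y":0,"z":0,"roll":0.04},{"hand":-1,"x":0,"y":0,"z":0,"roll":0.08},{"hand":-1,"x":0,"y":0,"z":0,"roll":0.1},{"hand":-1,"x":0,"y":0,"z":0,"roll":0.1},{"hand":-1,"x":0,"y":0,"z":0,"roll":0.1}]'

```text
time: 2.23
tool_pos: [0.4806, 0.1396, 0.231]
tcp_rot: [3.137, -0.162, -0.001]
wrist_force: [0.6, 1.4, -0.1]
width: 1.001
grip_force: 0.0
```

```bash
python3 -c "
from h import *; go([.48,.135,.23],-6); im,C,st=shot('wrist','w1'); np.save('C1.npy',np.r_[C[1],[C[2]]])"
```

```text
now 2.2333 [0.4806 0.1396 0.231 ] yaw -5.92 tilt -1.0 F [ 0.6  1.4 -0.1] w 1.001
xyz frac [-0.0003  0.0094  0.002 ] roll 0.0004 dist mm 4.788115777066627
```

View pics/w1.png

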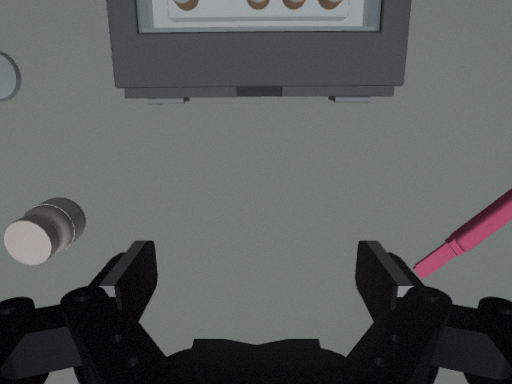

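The wrist view shows the box front from above: lid front edge near row 86, flange front edge near row 96, corners at about (125,97) and (394,95). The notch is the dark patch at columns 236–282, and the clasps are at (168,100) and (350,99).

```bash
python3 - <<'E'
from h import *
im=cv2.cvtColor(cv2.imread("pics/w1.png"),cv2.COLOR_BGR2GRAY).astype(float); A=np.load("C1.npy"); C=(camera_info("wrist"),A[:3],A[3])
for c in (145,210,258,310,380): print(c,im[78:106,c].astype(int))
print(im[91,225:295].astype(int)); print(im[92,115:140].astype(int),im[92,385:410].astype(int))
E
```

```text
145 [ 77  74  73  74  75  75  73  75  73  50  73  77  77  77  80  74  76  77
  77  81  96 116 116 119 117 117 118 115]
210 [ 78  80  79  77  78  79  76  72  66  70  76  77  75  76  80  77  79  81
  74  93 116 116 118 117 117 119 118 115]
258 [ 77  74  75  80  75  77  72  63  53  50  56  51  53  54  56  56  55  54
  81 109 116 117 116 116 117 117 117 116]
310 [ 77  77  78  76  78  78  72  68  68  78  80  82  82  79  80  80  82  82
  96 118 118 117 120 115 113 120 115 117]
380 [ 77  73  73  78  80  76  73  57  75  80  79  77  75  79  77  80  75  72
  92 116 119 116 119 116 118 117 120 120]
[76 81 79 74 77 80 81 76 82 78 75 61 49 51 53 50 50 48 51 49 52 52 54 55
 55 54 55 53 53 52 51 52 52 54 53 54 52 48 46 53 53 56 53 52 53 54 52 50
 53 52 53 52 50 52 53 53 45 71 81 80 80 78 78 78 79 80 80 81 81 77]
[117 116 112 115 117 116 117 118 120 106  78  77  75  73  74  77  74  73
  76  77  75  77  72  76  78] [ 76  77  75  80  75  74  74  75  86 116 116 119 120 116 114 118 117 116
 118 118 116 117 119 116 117]
```

```bash
python3 - <<'E'
from h import *
im=cv2.cvtColor(cv2.imread("pics/w1.png"),cv2.COLOR_BGR2GRAY).astype(float); A=np.load("C1.npy"); C=(camera_info("wrist"),A[:3],A[3])
def cross(p,t):  # first upward crossing from start
    i=np.argmax(p>t); return i-1+(t-p[i-1])/(p[i]-p[i-1])
e=[(c,90+cross(im[90:108,c],98)) for c in [*range(128,146,2),*range(190,230,3),*range(290,328,3),*range(374,390,2)]]
P=onplane(C,e,.09); f=np.polyfit(P[:,1],P[:,0],1); res=P[:,0]-np.polyval(f,P[:,1]); print("yaw",-np.degrees(np.arctan(f[0])),"rms mm",res.std()*1e3)
n=onplane(C,[(235.7,91),(281.7,91),(124.2,92),(393.0,92)],.09); print(n.round(4)); print("widths",np.linalg.norm(n[0]-n[1]),np.linalg.norm(n[2]-n[3]))
ym=(n[0,1]+n[1,1])/2; yy=(n[2,1]+n[3,1])/2; print("y mid notch, flange",ym,yy)
print("front x at ym",np.polyval(f,ym)); print("cam",C[2])
# lid front top edge z=.102: dip row
g=[(c,84+np.argmin(im[84:90,c])) for c in range(130,390,6)]
Q=onplane(C,g,.102); h=np.polyfit(Q[:,1],Q[:,0],1); print("lid yaw",-np.degrees(np.arctan(h[0])),"x at ym",np.polyval(h,ym))
go([.46,-.223,.23],0)
E
```

```text
yaw -5.406303614973861 rms mm 0.1231345874358884
[[0.5518 0.1483 0.09  ]
 [0.548  0.1112 0.09  ]
 [0.5607 0.2389 0.09  ]
 [0.5384 0.0208 0.09  ]]
widths 0.037264639883065546 0.21926206416659355
y mid notch, flange 0.1297225826857345 0.12981756938529565
front x at ym 0.5454641388854291
cam [0.55036914 0.13181297 0.37381181]
lid yaw -5.307919838441535 x at ym 0.553534200117407
now 2.2833 [0.4807 0.1397 0.2311] yaw -5.92 tilt -1.0 F [ 0.1  0.1 -0.3] w 0.997
xyz frac [0.0336 0.7258 0.0022] roll -0.0329 dist mm 363.2691496328763
```

Call:
servo_tool --targets '[{"hand":-1,"x":0.003,"y":0.06,"z":0,"roll":0},{"hand":-1,"x":0.006,"y":0.14,"z":0,"roll":-0.01},{"hand":-1,"x":0.01,"y":0.22,"z":0,"roll":-0.02},{"hand":-1,"x":0.014,"y":0.3,"z":0,"roll":-0.033},{"hand":-1,"x":0.018,"y":0.38,"z":0,"roll":-0.033},{"hand":-1,"x":0.022,"y":0.46,"z":0,"roll":-0.033},{"hand":-1,"x":0.026,"y":0.54,"z":0,"roll":-0.033},{"hand":-1,"x":0.03,"y":0.62,"z":0,"roll":-0.033},{"hand":-1,"x":0.034,"y":0.69,"z":0,"roll":-0.033},{"hand":-1,"x":0.034,"y":0.726,"z":0,"roll":-0.033}]'

```text
time: 3.12
tool_pos: [0.4592, -0.2269, 0.2314]
tcp_rot: [3.14, -0.004, 0.001]
wrist_force: [0.9, -0.9, -0.2]
width: 0.998
grip_force: 0.0
```

Call:
servo_tool --targets '[{"hand":-1,"x":0,"y":0,"z":0,"roll":0},{"hand":-1,"x":0,"y":0,"z":0,"roll":0}]'

```text
time: 3.28
tool_pos: [0.4593, -0.2238, 0.2311]
tcp_rot: [-3.141, 0.005, 0.001]
wrist_force: [0.1, 0.4, 0.4]
width: 0.994
grip_force: 0.0
```

```bash
python3 -c "
from h import *; go([.46,-.223,.23],0); im,C,st=shot('wrist','w2'); np.save('C2.npy',np.r_[C[1],[C[2]]])"
```

```text
now 3.2833 [ 0.4593 -0.2238  0.2311] yaw -0.18 tilt -1.0 F [0.1 0.4 0.4] w 0.994
xyz frac [ 0.0014 -0.0015  0.0021] roll -0.001 dist mm 1.4880330631589318
```

View pics/w2.png

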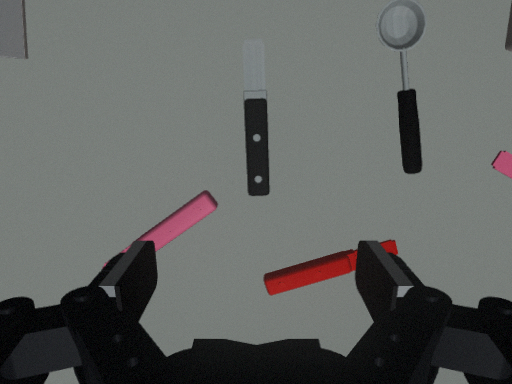

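The wrist view shows the blade tip at about (254,40) and the handle at columns 245–269, rows 98–195. The scoop at (408,100) and the decoys are clear of the finger paths.

```bash
python3 - <<'E'
from h import *
b=cv2.imread("pics/w2.png"); im=cv2.cvtColor(b,cv2.COLOR_BGR2GRAY); A=np.load("C2.npy"); C=(camera_info("wrist"),A[:3],A[3])
k=np.zeros_like(im); k[85:205,235:280]=(im[85:205,235:280]<75); k=cv2.morphologyEx(k,cv2.MORPH_CLOSE,np.ones((11,11)))
r=cv2.minAreaRect(np.argwhere(k)[:,::-1].astype(np.float32)); print(r); w=onplane(C,cv2.boxPoints(r),.018); print(w.round(4))
# handle centreline
rows=np.arange(105,190,3); c=[]; 
for y in rows: x=np.where(k[y])[0]; c.append((x.mean(),y))
P=onplane(C,c,.018); f=np.polyfit(P[:,0],P[:,1],1); print("yaw handle",np.degrees(np.arctan(f[0])))
# steel: per-row brightness edges
g=im.astype(int); print(g[34:46,254],[g[y,236:276].tolist() for y in (60,)])
print(g[86:104,257], g[185:202,258])
c=[]
for y in range(52,88,2):
    d=cv2.GaussianBlur(im,(1,5),0)[y,236:274].astype(int)-int(np.median(im[y,225:238])); x=np.where(d>8)[0]+236; c.append(((x.min()+x.max())/2,y)); 
S=onplane(C,c,.0105); s=np.polyfit(S[:,0],S[:,1],1); print("yaw steel",np.degrees(np.arctan(s[0])), "y steel at .55",np.polyval(s,.55),"handle line at .55",np.polyval(f,.55))
print("tip",onplane(C,[(254,39.5)],.0105),"handle front/back",onplane(C,[(257,98),(258,195)],.018))
E
```

```text
((256.8215026855469, 146.71575927734375), (96.9991683959961, 22.980060577392578), 87.61405944824219)
[[ 0.5215 -0.2114  0.018 ]
 [ 0.5224 -0.2349  0.018 ]
 [ 0.4188 -0.2399  0.018 ]
 [ 0.4178 -0.2146  0.018 ]]
yaw handle 1.915285510722008
[124 122 125 122 123 125 126 128 131 130 129 128] [[126, 120, 124, 123, 123, 124, 125, 129, 128, 129, 124, 128, 127, 129, 125, 127, 127, 127, 130, 127, 126, 128, 132, 131, 129, 129, 132, 131, 127, 123, 123, 122, 121, 125, 121, 123, 124, 127, 122, 123]]
[124 126 124 123 116 114 127 125 127 126 129 127  89  23  27  30  35  32] [ 36  32  34  33  35  31  32  36  35  30  58 118 124 125 120 129 124]Traceback (most recent call last):
  File "<stdin>", line 14, in <module>
    return umr_minimum(a, axis, None, out, keepdims, initial, where)
ValueError: zero-size array to reduction operation minimum which has no identity
```

```bash
python3 -c "
from h import *; go([.508,-.224,.0025],1.9)"
```

```text
now 3.3333 [ 0.4594 -0.2228  0.231 ] yaw -0.11 tilt -1.0 F [ 0.3 -0.2  0.3] w 1.001
xyz frac [0.0974 0.0026 0.457 ] roll -0.0112 dist mm 233.64761669420847
```

Call:
servo_tool --targets '[{"hand":-1,"x":0.04,"y":0.001,"z":0.02,"roll":-0.005},{"hand":-1,"x":0.0974,"y":0.0026,"z":0.08,"roll":-0.0112},{"hand":-1,"x":0.0974,"y":0.0026,"z":0.15,"roll":-0.0112},{"hand":-1,"x":0.0974,"y":0.0026,"z":0.22,"roll":-0.0112},{"hand":-1,"x":0.0974,"y":0.0026,"z":0.29,"roll":-0.0112},{"hand":-1,"x":0.0974,"y":0.0026,"z":0.34,"roll":-0.0112},{"hand":-1,"x":0.0974,"y":0.0026,"z":0.37,"roll":-0.0112},{"hand":-1,"x":0.0974,"y":0.0026,"z":0.38,"roll":-0.0112},{"hand":-1,"x":0.0974,"y":0.0026,"z":0.38,"roll":-0.0112},{"hand":-1,"x":0.0974,"y":0.0026,"z":0.38,"roll":-0.0112}]'

```text
time: 4.17
tool_pos: [0.5091, -0.2237, 0.0421]
tcp_rot: [3.141, 0.055, 0.001]
wrist_force: [0.6, -0.2, 0.0]
width: 0.999
grip_force: 0.0
```

```bash
python3 -c "
from h import *; go([.508,-.224,.0025],1.9); im,C,st=shot('wrist','w3'); np.save('C3.npy',np.r_[C[1],[C[2]]])"
```

```text
now 4.1667 [ 0.5091 -0.2237  0.0421] yaw 2.01 tilt -1.0 F [ 0.6 -0.2  0. ] w 0.999
xyz frac [-0.0023  0.0004  0.0792] roll 0.0006 dist mm 39.59960212763256
```

View pics/w3.png

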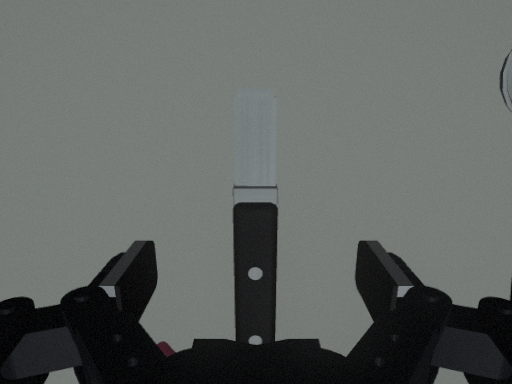

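The handle is centred (columns 234–278) and aligned between the open fingers. The tip is near (256,93), the bolster edge near row 187 and the black handle front near row 203.

```bash
python3 - <<'E'
from h import *
im=cv2.cvtColor(cv2.imread("pics/w3.png"),cv2.COLOR_BGR2GRAY); A=np.load("C3.npy"); C=(camera_info("wrist"),A[:3],A[3])
g=cv2.GaussianBlur(im,(9,1),0).astype(int); print(g[80:104,256]); print(g[180:210,256]); print(im[150,225:290])
print(onplane(C,[(256,92)],.0105),onplane(C,[(256,187),(256,203)],.018),onplane(C,[(256,187)],.0105))
go([.508,-.224,.0025],1.9)
E
```

```text
[122 122 124 122 122 123 121 123 123 124 124 125 125 127 128 128 128 126
 126 126 125 125 125 124]
[128 128 127 127 129 129  76  60  86 117 123 125 122 122 125 125 127 127
 124 123 126 126  66  31  25  25  26  26  26  28]
[123 122 119 128 123 120 123 122 124 125 122 122 123 126 120 122 122 125
 122 123 126 122 121 125 124 128 124 123 125 129 127 124 126 125 123 117
 120 121 126 126 125 122 126 122 123 125 126 130 130 126 127 120 124 123
 123 122 127 120 123 123 123 121 125 125 126]
[[ 0.57858357 -0.22196433  0.0105    ]] [[ 0.53153662 -0.22368675  0.018     ]
 [ 0.52288806 -0.22400314  0.018     ]] [[ 0.52940503 -0.22376309  0.0105    ]]
now 4.2167 [ 0.5097 -0.2243  0.0429] yaw 1.99 tilt -1.0 F [ 0.5 -0.   1.1] w 0.998
xyz frac [-0.0036 -0.0009  0.0807] roll 0.0005 dist mm 40.40578132432232
```

Call:
servo_tool --targets '[{"hand":-1,"x":-0.003,"y":0,"z":0.03,"roll":0},{"hand":-1,"x":-0.003,"y":0,"z":0.06,"roll":0},{"hand":-1,"x":-0.003,"y":0,"z":0.075,"roll":0},{"hand":-1,"x":-0.003,"y":0,"z":0.08,"roll":0},{"hand":-1,"x":-0.003,"y":0,"z":0.08,"roll":0}]'

```text
time: 4.63
tool_pos: [0.5071, -0.2245, 0.0017]
tcp_rot: [3.141, 0.053, 0.0]
wrist_force: [0.4, -0.2, 0.6]
width: 0.999
grip_force: 0.0
```

Call:
servo_tool --targets '[{"hand":0,"x":0,"y":0,"z":0,"roll":0},{"hand":0.4,"x":0,"y":0,"z":0,"roll":0},{"hand":1,"x":0,"y":0,"z":0,"roll":0},{"hand":1,"x":0,"y":0,"z":0,"roll":0},{"hand":1,"x":0,"y":0,"z":0,"roll":0},{"hand":1,"x":0,"y":0,"z":0,"roll":0},{"hand":1,"x":0,"y":0,"z":0,"roll":0},{"hand":1,"x":0,"y":0,"z":0,"roll":0},{"hand":1,"x":0,"y":0,"z":0,"roll":0},{"hand":1,"x":0,"y":0,"z":0,"roll":0}]' --grip_force 110

```text
time: 5.47
tool_pos: [0.5074, -0.2248, 0.0022]
tcp_rot: [3.141, 0.053, 0.002]
wrist_force: [-0.6, 0.7, 5.7]
width: 0.247
grip_force: 109.0
```

Call:
servo_tool --targets '[{"hand":1,"x":0,"y":0,"z":-0.01,"roll":0},{"hand":1,"x":0,"y":0,"z":-0.05,"roll":0},{"hand":1,"x":0,"y":0,"z":-0.1,"roll":0},{"hand":1,"x":0,"y":0,"z":-0.17,"roll":0},{"hand":1,"x":0,"y":0,"z":-0.24,"roll":0},{"hand":1,"x":0,"y":0,"z":-0.3,"roll":0},{"hand":1,"x":0,"y":0,"z":-0.3,"roll":0},{"hand":1,"x":0,"y":0,"z":-0.3,"roll":0}]'

```text
time: 6.13
tool_pos: [0.5084, -0.2253, 0.1539]
tcp_rot: [3.139, 0.053, 0.007]
wrist_force: [-0.5, -0.4, -1.8]
width: 0.251
grip_force: 108.1
```

```bash
python3 -c "
from h import *; go([.40,.144,.15],-5.4); im,C,st=shot('wrist','w4'); np.save('C4.npy',np.r_[C[1],[C[2]]])
print(np.round(st['torque'],3))"
```

```text
now 6.1333 [ 0.5084 -0.2253  0.1539] yaw 1.93 tilt -0.99999 F [-0.5 -0.4 -1.8] w 0.251
xyz frac [-0.1918 -0.7454  0.005 ] roll 0.0407 dist mm 384.85789683355307
[-0.037 -0.028 -0.006]
```

View pics/w4.png

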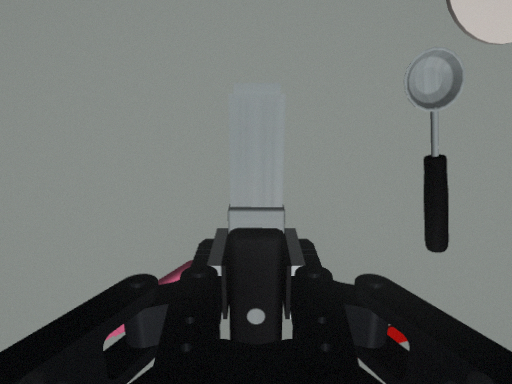

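The blade is held straight. The tip is near (257,84), the steel spans columns 230–285, and the bolster edge is at row 207. Next I'll measure edges to check its level and its offset in the tool frame.

```bash
python3 - <<'E'
from h import *
im=cv2.cvtColor(cv2.imread("pics/w4.png"),cv2.COLOR_BGR2GRAY).astype(float); A=np.load("C4.npy"); 
c=camera_info("wrist"); T=np.array(c["T_tool_cam"]); C=(c,T[:3,:3],T[:3,3])
for a,b in ((86,92),(96,106),(110,130),(130,150),(150,170),(170,190),(190,203),(212,225)):
    p=im[a:b].mean(0); g=np.convolve(p,[1,1,0,-1,-1],'same')/2
    l=222+np.argmax(abs(g[222:240])); r=276+np.argmax(abs(g[276:294]))
    def sub(i): y=abs(g[i-1:i+2]); return i+(y[0]-y[2])/(2*(y[0]-2*y[1]+y[2]))
    l,r=sub(l),sub(r); m=(a+b-1)/2
    q=ray(C,[(l,m),(r,m)]); w=22. if a>=95 else 18.
    t=.001*w/np.linalg.norm(q[1]-q[0]); mid=C[2]+q.mean(0)*t; print(a,b,l.round(2),r.round(2),(mid*1e3).round(2))
print(im[76:96,245:270].mean(1).round(0))
for z in (-.002,-.005,-.0085): print(z,onplane(C,[(257.5,83.5)],z)*1e3)
E
```

```text
86 92 233.29 280.71 [70.87  1.05 -9.62]
96 106 227.24 284.57 [66.43  0.65 -9.32]
110 130 228.85 283.87 [58.93  0.83 -5.66]
130 150 237.82 283.2 [47.21  2.88 20.99]
150 170 230.13 282.78 [42.3   0.9  -3.86]
170 190 229.47 282.09 [34.23  0.63 -6.02]
190 203 229.92 281.97 [27.13  0.71 -6.42]
212 225 229.68 282.46 [ 18.92   0.78 -10.87]
[139. 138. 138. 138. 138. 139. 138. 140. 141. 142. 142. 142. 142. 143.
 143. 144. 144. 144. 143. 142.]
-0.002 [[72.84879561  1.26747257 -2.        ]]
-0.005 [[72.7881964   1.25639329 -5.        ]]
-0.0085 [[72.71749731  1.24346747 -8.5       ]]
```

```bash
python3 -c "
from h import *; go([.4364,.1413,.1539],-5.4)"
```

```text
now 6.1833 [ 0.5068 -0.2245  0.1515] yaw 1.92 tilt -1.0 F [ 0.1 -0.  -2.1] w 0.252
xyz frac [-0.1161 -0.7358 -0.0051] roll 0.0407 dist mm 372.47754394585496
```

Call:
servo_tool --targets '[{"hand":1,"x":-0.01,"y":-0.04,"z":0,"roll":0.004},{"hand":1,"x":-0.02,"y":-0.11,"z":0,"roll":0.008},{"hand":1,"x":-0.03,"y":-0.19,"z":0,"roll":0.012},{"hand":1,"x":-0.042,"y":-0.27,"z":0,"roll":0.016},{"hand":1,"x":-0.055,"y":-0.35,"z":0,"roll":0.02},{"hand":1,"x":-0.068,"y":-0.43,"z":0,"roll":0.024},{"hand":1,"x":-0.08,"y":-0.51,"z":0,"roll":0.028},{"hand":1,"x":-0.095,"y":-0.59,"z":0,"roll":0.032},{"hand":1,"x":-0.106,"y":-0.66,"z":0,"roll":0.036},{"hand":1,"x":-0.116,"y":-0.71,"z":0,"roll":0.0407}]'

```text
time: 7.02
tool_pos: [0.4339, 0.1305, 0.1486]
tcp_rot: [3.138, -0.147, -0.008]
wrist_force: [0.6, 0.3, -0.7]
width: 0.251
grip_force: 108.2
```

Call:
servo_tool --targets '[{"hand":1,"x":0,"y":-0.015,"z":0,"roll":0},{"hand":1,"x":0,"y":-0.025,"z":0,"roll":0},{"hand":1,"x":0,"y":-0.025,"z":0,"roll":0},{"hand":1,"x":0,"y":-0.025,"z":0,"roll":0}]'

```text
time: 7.35
tool_pos: [0.4378, 0.1399, 0.1502]
tcp_rot: [3.137, -0.148, -0.003]
wrist_force: [-0.1, 0.9, -0.3]
width: 0.255
grip_force: 108.2
```

```bash
python3 -c "
from h import *; go([.4364,.1413,.0792],-5.4)"
```

```text
now 7.35 [0.4378 0.1399 0.1502] yaw -5.4 tilt -1.0 F [-0.1  0.9 -0.3] w 0.255
xyz frac [-0.0028 -0.0028  0.1421] roll -0.0 dist mm 71.06657282279323
```

Call:
servo_tool --targets '[{"hand":1,"x":-0.001,"y":-0.001,"z":0.03,"roll":0},{"hand":1,"x":-0.003,"y":-0.003,"z":0.07,"roll":0},{"hand":1,"x":-0.003,"y":-0.003,"z":0.11,"roll":0},{"hand":1,"x":-0.003,"y":-0.003,"z":0.132,"roll":0},{"hand":1,"x":-0.003,"y":-0.003,"z":0.142,"roll":0},{"hand":1,"x":-0.003,"y":-0.003,"z":0.142,"roll":0},{"hand":1,"x":-0.003,"y":-0.003,"z":0.142,"roll":0},{"hand":1,"x":-0.003,"y":-0.003,"z":0.142,"roll":0}]'

```text
time: 8.02
tool_pos: [0.4379, 0.1424, 0.0814]
tcp_rot: [-3.137, 0.149, -0.003]
wrist_force: [0.8, 0.3, -1.2]
width: 0.252
grip_force: 108.3
```

```bash
python3 -c "
from h import *; go([.4364,.1413,.0792],-5.4); im,C,st=shot('wrist','w5'); np.save('C5.npy',np.r_[C[1],[C[2]]])
read_camera('scene'); go([.4364,.1413,.0792],-5.4); print(st['tcp_rot'])"
```

```text
now 8.0167 [0.4379 0.1424 0.0814] yaw -5.44 tilt -1.0 F [ 0.8  0.3 -1.2] w 0.252
xyz frac [-0.0029  0.0025  0.0044] roll -0.0002 dist mm 2.9004308461547956
now 8.1167 [0.4379 0.1426 0.0815] yaw -5.41 tilt -1.0 F [-0.7  1.  -0.3] w 0.249
xyz frac [-0.0027  0.0029  0.0046] roll -0.0001 dist mm 3.0667878948258704
[-3.13749044e+00  1.48926552e-01 -3.05101667e-03]
```

View pics/w5.png

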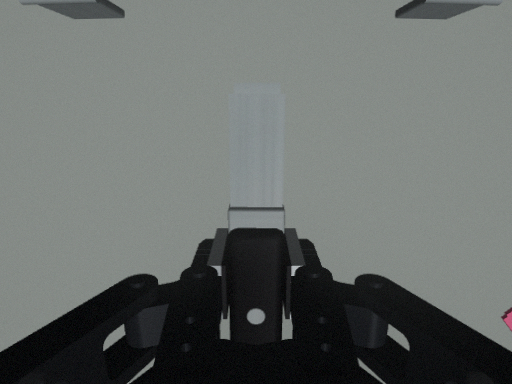

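The clasps are centred on column 260.5 and the blade on 256.5, so a small +y tool shift is needed, which agrees with the pose error. I'll correct it while advancing the tip over the open part of the groove.

Call:
servo_tool --targets '[{"hand":1,"x":0,"y":0.003,"z":0.0046,"roll":0},{"hand":1,"x":0.01,"y":0.003,"z":0.0046,"roll":0},{"hand":1,"x":0.03,"y":0.003,"z":0.0046,"roll":0},{"hand":1,"x":0.05,"y":0.003,"z":0.0046,"roll":0},{"hand":1,"x":0.065,"y":0.003,"z":0.0046,"roll":0},{"hand":1,"x":0.075,"y":0.003,"z":0.0046,"roll":0},{"hand":1,"x":0.08,"y":0.003,"z":0.0046,"roll":0},{"hand":1,"x":0.08,"y":0.003,"z":0.0046,"roll":0},{"hand":1,"x":0.08,"y":0.003,"z":0.0046,"roll":0}]'

```text
time: 8.87
tool_pos: [0.4763, 0.1371, 0.0777]
tcp_rot: [3.138, -0.148, -0.001]
wrist_force: [-0.4, -1.0, -1.7]
width: 0.253
grip_force: 108.3
```

```bash
python3 -c "
from h import *; go([.5030,.1350,.0792],-5.4); im,C,st=shot('wrist','w6'); np.save('C6.npy',np.r_[C[1],[C[2]]])"
```

```text
now 8.8667 [0.4763 0.1371 0.0777] yaw -5.41 tilt -1.0 F [-0.4 -1.  -1.7] w 0.253
xyz frac [ 0.0535 -0.0009 -0.003 ] roll -0.0001 dist mm 26.81963597040702
```

View pics/w6.png

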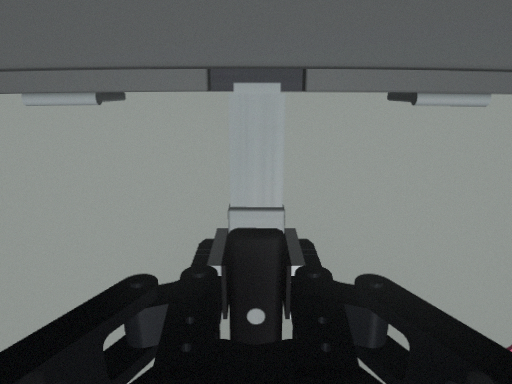

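The tip (columns 234–281, row 83) is centred in the notch opening (columns 207–305), just short of the lid edge at row 67.

Call:
servo_tool --targets '[{"hand":1,"x":0,"y":0,"z":0,"roll":0},{"hand":1,"x":0,"y":0,"z":0,"roll":0},{"hand":1,"x":0,"y":0,"z":0,"roll":0}]'

```text
time: 9.17
tool_pos: [0.4762, 0.1372, 0.078]
tcp_rot: [3.138, -0.148, -0.0]
wrist_force: [-0.4, 0.2, -0.4]
width: 0.247
grip_force: 108.3
```

```bash
python3 -c "
from h import *; go([.5030,.1350,.0792],-5.4)
im=cv2.cvtColor(cv2.imread('pics/w6.png'),cv2.COLOR_BGR2GRAY).astype(int)
print(im[60:96,215:228].mean(1).round(0)); print(im[74:92,250:265].mean(1).round(0)); print(im[87,200:310])"
```

```text
now 9.1667 [0.4762 0.1372 0.078 ] yaw -5.39 tilt -1.0 F [-0.4  0.2 -0.4] w 0.247
xyz frac [ 0.0539 -0.0007 -0.0025] roll 0.0 dist mm 26.963689778043197
[ 93.  93.  92.  91.  89.  85.  70.  58.  58.  65.  65.  66.  65.  66.
  66.  64.  64.  64.  65.  65.  66.  65.  66.  69.  68.  67.  66.  67.
  66.  65.  65. 106. 145. 146. 144. 146.]
[ 66.  66.  65.  65.  66.  66.  65.  67.  91. 133. 147. 147. 148. 148.
 150. 150. 150. 151.]
[ 97 101  98 100 100  98  93  76  53  50  53  58  63  68  67  69  67  69
  66  64  69  64  69  65  71  68  65  68  67  65  66  69  64 105 140 148
 149 150 149 147 147 148 148 147 149 149 148 148 149 151 150 149 150 145
 148 147 145 149 149 147 149 147 147 147 148 150 150 150 150 147 146 148
 150 148 149 149 149 148 146 151 116  73  66  69  66  65  68  69  63  66
  67  66  68  69  67  69  69  69  68  66  67  69  45  39  40  66  81  97
  99 100]
```

Call:
servo_tool --targets '[{"hand":1,"x":0,"y":0,"z":-0.0024,"roll":0},{"hand":1,"x":0.005,"y":0,"z":-0.0024,"roll":0},{"hand":1,"x":0.01,"y":0,"z":-0.0024,"roll":0},{"hand":1,"x":0.016,"y":0,"z":-0.0024,"roll":0},{"hand":1,"x":0.022,"y":0,"z":-0.0024,"roll":0},{"hand":1,"x":0.028,"y":0,"z":-0.0024,"roll":0},{"hand":1,"x":0.034,"y":0,"z":-0.0024,"roll":0},{"hand":1,"x":0.04,"y":0,"z":-0.0024,"roll":0},{"hand":1,"x":0.044,"y":0,"z":-0.0024,"roll":0},{"hand":1,"x":0.044,"y":0,"z":-0.0024,"roll":0}]'

```text
time: 10.0
tool_pos: [0.4989, 0.1351, 0.0792]
tcp_rot: [-3.138, 0.148, -0.001]
wrist_force: [-0.3, -0.1, -1.0]
width: 0.254
grip_force: 108.3
```

Call:
servo_tool --targets '[{"hand":1,"x":0.002,"y":0,"z":0,"roll":0},{"hand":1,"x":0.004,"y":0,"z":0,"roll":0},{"hand":1,"x":0.006,"y":0,"z":0,"roll":0},{"hand":1,"x":0.006,"y":0,"z":0,"roll":0}]'

```text
time: 10.33
tool_pos: [0.5015, 0.1348, 0.0792]
tcp_rot: [-3.138, 0.148, -0.0]
wrist_force: [0.4, -0.7, -1.3]
width: 0.249
grip_force: 108.3
```

```bash
python3 -c "
from h import *; go([.5030,.1350,.0792],-5.4); print(np.round(bot.read_state()['torque'],2))"
```

```text
now 10.3333 [0.5015 0.1348 0.0792] yaw -5.41 tilt -1.0 F [ 0.4 -0.7 -1.3] w 0.249
xyz frac [ 0.0029 -0.0006  0.0001] roll -0.0 dist mm 1.4793486421746478
[-0.   -0.02  0.02]
```

No contact so far, so I'll creep on to the end wall.

Call:
servo_tool --targets '[{"hand":1,"x":0.001,"y":0,"z":0,"roll":0},{"hand":1,"x":0.002,"y":0,"z":0,"roll":0},{"hand":1,"x":0.002,"y":0,"z":0,"roll":0}]'

```text
time: 10.58
tool_pos: [0.5024, 0.1347, 0.0792]
tcp_rot: [-3.138, 0.148, -0.0]
wrist_force: [-0.3, -0.6, -1.6]
width: 0.25
grip_force: 108.3
```

Call:
servo_tool --targets '[{"hand":1,"x":0.001,"y":0,"z":0,"roll":0},{"hand":1,"x":0.001,"y":0,"z":0,"roll":0}]'

```text
time: 10.75
tool_pos: [0.5029, 0.1347, 0.0792]
tcp_rot: [-3.138, 0.148, -0.0]
wrist_force: [0.4, 0.5, -0.2]
width: 0.248
grip_force: 108.3
```

Call:
servo_tool --targets '[{"hand":1,"x":0.001,"y":0,"z":0,"roll":0},{"hand":1,"x":0.001,"y":0,"z":0,"roll":0}]'

```text
time: 10.92
tool_pos: [0.503, 0.1347, 0.0791]
tcp_rot: [3.138, -0.148, -0.001]
wrist_force: [-1.5, -0.0, -0.9]
width: 0.25
grip_force: 108.3
```

Call:
servo_tool --targets '[{"hand":1,"x":0.001,"y":0,"z":0,"roll":0},{"hand":1,"x":0.001,"y":0,"z":0,"roll":0}]'

```text
time: 11.08
tool_pos: [0.503, 0.1346, 0.0789]
tcp_rot: [3.138, -0.148, -0.003]
wrist_force: [-3.4, 0.9, 0.3]
width: 0.248
grip_force: 108.3
```

Call:
servo_tool --targets '[{"hand":1,"x":0.001,"y":0,"z":0,"roll":0},{"hand":1,"x":0.001,"y":0,"z":0,"roll":0}]'

```text
time: 11.25
tool_pos: [0.503, 0.1346, 0.0788]
tcp_rot: [3.138, -0.148, -0.004]
wrist_force: [-5.4, 1.9, 2.3]
width: 0.246
grip_force: 108.4
```

The blade is home: contact came exactly at s = 22 mm. I'll ease the push a little, then lift slowly.

Call:
servo_tool --targets '[{"hand":1,"x":-0.0008,"y":0,"z":0,"roll":0},{"hand":1,"x":-0.0008,"y":0,"z":-0.001,"roll":0},{"hand":1,"x":-0.0008,"y":0,"z":-0.002,"roll":0},{"hand":1,"x":-0.0008,"y":0,"z":-0.003,"roll":0},{"hand":1,"x":-0.0008,"y":0,"z":-0.004,"roll":0},{"hand":1,"x":-0.0008,"y":0,"z":-0.0045,"roll":0},{"hand":1,"x":-0.0008,"y":0,"z":-0.005,"roll":0},{"hand":1,"x":-0.0008,"y":0,"z":-0.0055,"roll":0},{"hand":1,"x":-0.0008,"y":0,"z":-0.006,"roll":0}]'

```text
time: 12.0
tool_pos: [0.503, 0.1344, 0.0816]
tcp_rot: [3.138, -0.148, -0.003]
wrist_force: [-5.9, -0.1, -3.8]
width: 0.248
grip_force: 108.0
```

Call:
servo_tool --targets '[{"hand":1,"x":0,"y":0,"z":-0.0006,"roll":0},{"hand":1,"x":0,"y":0,"z":-0.0012,"roll":0},{"hand":1,"x":0,"y":0,"z":-0.0018,"roll":0},{"hand":1,"x":0,"y":0,"z":-0.0024,"roll":0},{"hand":1,"x":0,"y":0,"z":-0.003,"roll":0}]'

```text
time: 12.42
tool_pos: [0.503, 0.1344, 0.0831]
tcp_rot: [3.138, -0.148, -0.003]
wrist_force: [-5.4, -0.0, -5.1]
width: 0.246
grip_force: 108.1
```

Call:
servo_tool --targets '[{"hand":1,"x":0,"y":0,"z":-0.0006,"roll":0},{"hand":1,"x":0,"y":0,"z":-0.0012,"roll":0},{"hand":1,"x":0,"y":0,"z":-0.0018,"roll":0},{"hand":1,"x":0,"y":0,"z":-0.0024,"roll":0},{"hand":1,"x":0,"y":0,"z":-0.003,"roll":0}]'

```text
time: 12.83
tool_pos: [0.503, 0.1344, 0.0844]
tcp_rot: [3.138, -0.148, -0.003]
wrist_force: [-4.8, 0.3, -9.9]
width: 0.252
grip_force: 108.2
```

Call:
servo_tool --targets '[{"hand":1,"x":0,"y":0,"z":-0.0006,"roll":0},{"hand":1,"x":0,"y":0,"z":-0.0012,"roll":0},{"hand":1,"x":0,"y":0,"z":-0.0018,"roll":0},{"hand":1,"x":0,"y":0,"z":-0.0024,"roll":0},{"hand":1,"x":0,"y":0,"z":-0.003,"roll":0}]'

```text
time: 13.25
tool_pos: [0.504, 0.1345, 0.0868]
tcp_rot: [3.138, -0.148, 0.0]
wrist_force: [-4.3, 0.7, -7.3]
width: 0.248
grip_force: 108.3
```

Call:
servo_tool --targets '[{"hand":1,"x":0,"y":0,"z":-0.0006,"roll":0},{"hand":1,"x":0,"y":0,"z":-0.0012,"roll":0},{"hand":1,"x":0,"y":0,"z":-0.0018,"roll":0},{"hand":1,"x":0,"y":0,"z":-0.0024,"roll":0},{"hand":1,"x":0,"y":0,"z":-0.003,"roll":0}]'

```text
time: 13.67
tool_pos: [0.5045, 0.1346, 0.0886]
tcp_rot: [-3.138, 0.148, -0.002]
wrist_force: [-3.1, -1.0, -6.3]
width: 0.246
grip_force: 108.4
```

Call:
servo_tool --targets '[{"hand":1,"x":0,"y":0,"z":-0.0006,"roll":0},{"hand":1,"x":0,"y":0,"z":-0.0012,"roll":0},{"hand":1,"x":0,"y":0,"z":-0.0018,"roll":0},{"hand":1,"x":0,"y":0,"z":-0.0024,"roll":0},{"hand":1,"x":0,"y":0,"z":-0.003,"roll":0}]'

```text
time: 14.08
tool_pos: [0.5045, 0.1346, 0.0901]
tcp_rot: [-3.138, 0.148, -0.002]
wrist_force: [-2.8, -0.5, -5.2]
width: 0.244
grip_force: 108.5
```

Call:
servo_tool --targets '[{"hand":1,"x":0,"y":0,"z":-0.0006,"roll":0},{"hand":1,"x":0,"y":0,"z":-0.0012,"roll":0},{"hand":1,"x":0,"y":0,"z":-0.0018,"roll":0},{"hand":1,"x":0,"y":0,"z":-0.0024,"roll":0},{"hand":1,"x":0,"y":0,"z":-0.003,"roll":0}]'

```text
time: 14.5
tool_pos: [0.5051, 0.1348, 0.0919]
tcp_rot: [-3.137, 0.148, -0.004]
wrist_force: [-0.4, -1.4, -3.8]
width: 0.253
grip_force: 108.6
```

Call:
servo_tool --targets '[{"hand":1,"x":0,"y":0,"z":-0.0007,"roll":0},{"hand":1,"x":0,"y":0,"z":-0.0014,"roll":0},{"hand":1,"x":0,"y":0,"z":-0.0021,"roll":0},{"hand":1,"x":0,"y":0,"z":-0.0028,"roll":0},{"hand":1,"x":0,"y":0,"z":-0.0035,"roll":0},{"hand":1,"x":0,"y":0,"z":-0.0042,"roll":0},{"hand":1,"x":0,"y":0,"z":-0.0049,"roll":0},{"hand":1,"x":0,"y":0,"z":-0.0056,"roll":0},{"hand":1,"x":0,"y":0,"z":-0.0063,"roll":0},{"hand":1,"x":0,"y":0,"z":-0.007,"roll":0}]'

```text
time: 15.33
tool_pos: [0.5039, 0.1346, 0.0947]
tcp_rot: [3.138, -0.148, -0.0]
wrist_force: [0.2, 0.2, -3.7]
width: 0.245
grip_force: 108.7
```

Call:
servo_tool --targets '[{"hand":1,"x":0,"y":0,"z":-0.0008,"roll":0},{"hand":1,"x":0,"y":0,"z":-0.0016,"roll":0},{"hand":1,"x":0,"y":0,"z":-0.0024,"roll":0},{"hand":1,"x":0,"y":0,"z":-0.0032,"roll":0},{"hand":1,"x":0,"y":0,"z":-0.004,"roll":0},{"hand":1,"x":0,"y":0,"z":-0.0046,"roll":0},{"hand":1,"x":0,"y":0,"z":-0.005,"roll":0},{"hand":1,"x":0,"y":0,"z":-0.005,"roll":0},{"hand":1,"x":0,"y":0,"z":-0.005,"roll":0}]'

```text
time: 16.08
tool_pos: [0.5039, 0.1346, 0.0972]
tcp_rot: [3.138, -0.148, 0.0]
wrist_force: [1.4, -0.4, -4.3]
width: 0.248
grip_force: 108.7
```

```bash
python3 -c "
from h import *; go([.5030,.1350,.099],-5.4); im,C,st=shot('wrist','w7'); np.save('C7.npy',np.r_[C[1],[C[2]]]); shot('scene','s7'); go([.5030,.1350,.099],-5.4)"
```

```text
now 16.0833 [0.5039 0.1346 0.0972] yaw -5.4 tilt -1.0 F [ 1.4 -0.4 -4.3] w 0.248
xyz frac [-0.0019 -0.0007 -0.0036] roll -0.0 dist mm 2.081659605261626
now 16.1833 [0.5039 0.1345 0.0972] yaw -5.4 tilt -1.0 F [ 1.3  0.2 -4. ] w 0.245
xyz frac [-0.0019 -0.0007 -0.0037] roll -0.0 dist mm 2.1082307426437477
```

View pics/w7.png

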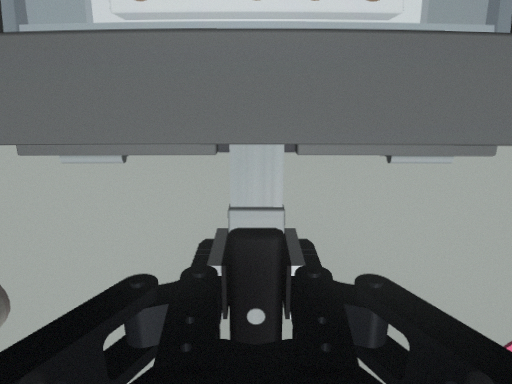

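The lid is up and resting on the blade. Its front edge is at row 145, the window's front edge near row 28, and the flange edge near row 150. I'll solve the opening from the window edge, comparing with the shut view.

```bash
python3 - <<'E'
from h import *
from scipy.optimize import brentq
g=lambda n:cv2.cvtColor(cv2.imread(f'pics/{n}.png'),cv2.COLOR_BGR2GRAY).astype(int)
a,b=g('w1'),g('w7'); cc=camera_info("wrist")
A=np.load("C1.npy"); C1=(cc,A[:3],A[3]); A=np.load("C7.npy"); C7=(cc,A[:3],A[3])
print(a[24:40,225:290].mean(1).round(0)); print(b[15:42,225:290].mean(1).round(0)); print(b[138:150,190:210].mean(1).round(0)); print(a[80:90,250:265].mean(1).round())
yw=np.radians(-5.4); N=np.array([.5535,.1294]); u=np.array([np.cos(yw),np.sin(yw)])
def est(r1,r7,ztop=.102):
    s1=(onplane(C1,[(257,r1)],ztop)[0,:2]-N)@u   # distance behind lid front, shut
    d=.188-s1
    def f(th):
        z=.096+(ztop-.096)*np.cos(th)+d*np.sin(th); s=.188-d*np.cos(th)+(ztop-.096)*np.sin(th)
        return (onplane(C7,[(257,r7)],z)[0,:2]-N)@u-s
    ths=np.linspace(-.05,.3,8); v=[f(t) for t in ths]
    th=brentq(f,-.05,.3); return s1,th,th*188
for r1 in (31.5,32.5):
    for r7 in (29,30,31): print(r1,r7,est(r1,r7))
E
```

```text
[158. 156. 143. 122. 122. 122. 112.  75.  61.  72.  77.  77.  77.  77.
  76.  76.]
[176. 176. 175. 175. 207. 208. 176. 165. 165. 165. 165. 165. 159. 120.
  71.  80.  90.  99. 105. 104. 104. 104. 104. 104. 103. 103. 103.]
[104. 104. 104. 104. 105.  94. 101. 111. 113. 113. 112. 113.]
[76. 77. 77. 76. 73. 66. 55. 51. 52. 52.]
31.5 29 (np.float64(0.039386950797011634), 0.09400579919835504, 17.67309024929075)
31.5 30 (np.float64(0.039386950797011634), 0.08665876257480659, 16.29184736406364)
31.5 31 (np.float64(0.039386950797011634), 0.07897884050102248, 14.848022014192226)
32.5 29 (np.float64(0.03868960284954379), 0.10906553936852442, 20.504321401282592)
32.5 30 (np.float64(0.03868960284954379), 0.10223240187273056, 19.219691552073343)
32.5 31 (np.float64(0.03868960284954379), 0.09511826933758341, 17.882234635465682)
```

Two independent estimates put the opening at about 18 mm, so I'll raise the blade another 1.6 mm.

Call:
servo_tool --targets '[{"hand":1,"x":0,"y":0,"z":-0.0008,"roll":0},{"hand":1,"x":0,"y":0,"z":-0.0016,"roll":0},{"hand":1,"x":0,"y":0,"z":-0.0024,"roll":0},{"hand":1,"x":0,"y":0,"z":-0.0032,"roll":0},{"hand":1,"x":0,"y":0,"z":-0.0032,"roll":0},{"hand":1,"x":0,"y":0,"z":-0.0032,"roll":0},{"hand":1,"x":0,"y":0,"z":-0.0032,"roll":0},{"hand":1,"x":0,"y":0,"z":-0.0032,"roll":0}]'

```text
time: 16.85
tool_pos: [0.5039, 0.1346, 0.0988]
tcp_rot: [3.138, -0.148, -0.0]
wrist_force: [2.3, -0.7, -3.1]
width: 0.251
grip_force: 108.7
```

```bash
python3 -c "
from h import *; go([.5030,.1350,.099],-5.4); im,C,st=shot('wrist','w8'); g=cv2.cvtColor(im,cv2.COLOR_RGB2GRAY).astype(int); print(g[15:42,225:290].mean(1).round(0)); print(g[138:152,190:210].mean(1).round(0)); go([.5030,.1350,.099],-5.4)"
```

```text
now 16.85 [0.5039 0.1346 0.0988] yaw -5.4 tilt -1.0 F [ 2.3 -0.7 -3.1] w 0.251
xyz frac [-0.0019 -0.0007 -0.0004] roll -0.0 dist mm 1.0156878211253282
[176. 176. 175. 175. 191. 207. 167. 165. 165. 165. 165. 165. 150.  74.
  76.  85.  96. 104. 104. 104. 104. 104. 104. 103. 104. 103. 103.]
[104. 104. 104. 104.  98.  94. 108. 113. 113. 113. 113. 113. 114. 113.]
now 16.9 [0.5039 0.1346 0.0987] yaw -5.4 tilt -1.0 F [ 0.8  0.  -3.8] w 0.247
xyz frac [-0.0018 -0.0007 -0.0005] roll -0.0 dist mm 1.014556660333436
```

The pose is steady, the lid is resting on the blade at roughly 20 mm open, and the forces are small. Handing in.

```bash
python3 -c "
from workcell import ticket; print(ticket.finish_job())"
```

```text
the job is handed in; nothing more can be done
None
```

I handed the job in at about 17 s of the 51 s limit: the blade went fully home before I lifted, the seal broke gently, and the lid rests on the still-gripped blade at an estimated 20 mm open (two estimates, about ±1–2 mm).

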